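# Push a terminal offcut off the ledge into the chute

### The job

Clear the short brown terminal offcut off the raised steel ledge: without picking it up, slide it along the ledge until it presses lightly on the sprung rubber-faced stop, so that it stands in front of the gap in the guide rail, then push it sideways through the gap so that it drops down the chute and comes to rest in the tray below. Push gently, never forcing it, and leave the insulator, side cutter and screwdriver on the bench where they are.

Things in the scene. Friction and masses are not known exactly. Their poses are not given: they have to be found in the camera images.
- offcut: The loose short offcut of brown terminal strip with four brass-lined ways: 22 mm wide (its own x), 42 mm long (its own y), 16 mm high (solid bar 9 mm high, above it narrower screw heads), 15 to 35 g. Origin at the centre of its underside, z up. It starts on the ledge, right of the gap, its length roughly along the ledge.
- stand: Fixed steel stand. Origin on the bench under the ledge's front edge (the edge towards the robot); x across the ledge, away from the robot; y along it towards the stop (left); z up. Stand coordinates below are in mm. In front is its open tray: inside x -151 to -9, y -71 to 151, floor z 4, walls to z 50. A 55 degree sheet chute slopes from the gap down into the tray.
- ledge (a point): Point on the ledge top, at its front edge, stand (0, 0, 120); axes as the stand's. The ledge is flat, x 0 to 62, y -165 to 135; its rear edge is open. On its front edge (x -4 to 0) stands a rail 16 high with one gap 56 wide. Rail, gap, chute and stop are one unit clamped anywhere along the ledge: the gap's middle lies somewhere from y 15 to 65, not reported; find it by feel or camera.
- stop (a joint): Travel in m of the sprung stop plate on the ledge left of the gap, pushed towards stand +y: 0 at rest to 0.007 at its hard end, 1.2 N per mm; past that the force climbs steeply. Rubber face across the ledge, x 2 to 48, 2 to 20 above it; its housing is 22 high. An offcut touching it has 5 mm of gap to spare at its right end, 9 mm at its left. Let go, it pushes the offcut back.
- insulator: Bystander: pale porcelain bobbin, 42 mm across, 46 mm high, standing on the bench left of the stand; origin at the centre of its underside. Leave alone.
- side_cutter: Bystander: side cutter with blue handles, 62 x 157 x 13 mm, lying on the bench left of the stand; origin at the centre of its underside. Leave alone.
- screwdriver_small: Bystander: screwdriver with yellow handle, 20 x 165 x 20 mm, lying on the bench left of the stand; origin at the centre of its underside. Leave alone.

How it is judged:
By the outcome, as a careful person would: the job done as asked, in the order asked, and still so for the second after the job is handed in, with the robot touching nothing.
It also fails if it takes over 45 s, if anything falls off the work surface, if the arm or the gripper's body presses on something with over 40 N, if the wrist force passes 120 N, or if a joint passes its speed limit or range.

### The arm

A 6-joint arm with a two-finger parallel gripper is mounted at the origin on the work surface; the furniture and walls round the work are solid. World frame = base frame: x ahead of the robot, y to its left, z up, the work surface at z = 0. Lengths are in mm, angles in rad, forces in N, time in s.
With the tool pointing down it reaches from about 350 to 975 mm from the base axis. Payload 17.4 kg.
Tool frame: the origin (TCP) lies midway between the tips of the shut fingers; the grasp point (between the pads) lies behind it (robot.pinch_z is the z of the grasp point in the tool frame, in mm); z points along the fingers, y is the direction in which the jaws open and shut (so a half turn about z gives the same grasp; the last joint's range is limited). The gripper opens to 85 mm and grips with 20 to 120 N. Pads are 22 mm wide; open, the fingers measure 114 mm over their backs; the gripper's body (76 mm by 85 mm) begins 54 mm behind the grasp point. The pads swing forward as they close: fully open they stand 13 mm farther back than shut.
Start: joints at [-1.33, 0.116, 1.442, -0, 1.584, -0.038], TCP at [185.752, -648.944, 231.303] pointing down, gripper open.
Joint ranges: [-2.83, 2.83], [-0.83, 2.19], [0.07, 2.5], [-1.14, 4.28], [0.01, 3], [-2.97, 2.97]. Speed limits (rad/s): [1.89, 1.89, 2.22, 3.14, 3.14, 3.14].

### API

Orientations are given as a unit quaternion [w, x, y, z].
In Python, from bench import observe, viewer, robot, finder gives the robot as it stands. The module is installed in compiled form; this text tells all that it offers.
- The arm moves only by the tool servo_tool, never from a script. Its arguments are lists of equal length, an entry for each row: "dp": the shift along the world's x, y, z scaled (see below), a list of three; "angular": the turn, a rotation vector about the world's x, y, z scaled (see below), a list of three. A call has 1 to 20 rows; each row shifts and turns the commanded pose from where the row before left it; what a row does not reach is not made up. The controller multiplies each number of a shift by 4 cm and each number of a turn by 90 degrees. A row lasts 1/12 s, in which the tool goes at most 41.7 mm and 7.16 degrees, less where a joint would pass 70% of its speed; a pose out of reach is approached as far as the arm can. A call with a number of a shift or a turn outside -1 to 1 is refused whole. A call with a gripper value outside its range is refused whole. "claw" is the closure, from -1 (fully open) to 1 (shut), set as the call begins (left out, the last holds). The fingers move at their own pace and stop on an object; "squeeze" is the grip in N (left out, the last holds). Time passes only in rows, so rows that do not move let the fingers close. It gives the time, the measured TCP pose, the force and the opening at its end, in the units of the state.
- observe(): the state, without advancing time (a new reading comes with each control period).
- viewer.get_image(name): name is "scene" or "top" or "wrist"; returns a dict with "frame" (384x512x3 uint8, red, green, blue), "fx", "fy", "cx", "cy" (pixels), "position" and "attitude" of the camera in the world; the wrist camera has in their place "mount" (4x4, takes a point from camera to tool coordinates, whose origin is the TCP and whose axes are the flange's). Camera axes: x right, y up, looking along -z (the intrinsics and any distortion apply to the point x, -y, -z); pixel columns grow to the right and rows downward; lengths in mm; the calibration is good to about 2 mm. The wrist camera is an equidistant fisheye: a pixel r from the principal point sees the ray r / f radians off the axis. A picture is of the moment at which its call begins: read the wrist's pose just before it. There is no depth.
- robot.close_job(): hands the job in, once; it reports no verdict.
Trained networks look in a picture, given as the dict that the camera call returned (one of the last four; its "shot" number tells which), for a name from the list of things; names that differ only in an ending like _2 or _b are one class to them, and where a whole thing is asked for, a point or a joint stands for the part that bears it (a point fixed in the world has none). Each returns a list of dicts, best first, with "confidence" (0 to 1); they miss things now and then, are a little off and sometimes report something else, mostly with a low value. They report only what shows in the picture. A call takes as long as a camera call.
- finder.search_frame(name, picture): "location" ([row, column] in pixels, amid what is visible of it).
- finder.regions_of(name, picture): "pixels" (384x512 bool, what is visible of it) and "location" ([row, column] in pixels, amid what is visible of it).
- finder.place_of(name, picture): "location" ([row, column] in pixels: a listed point, or the origin of a listed thing).
The state is a dict: "clock": time; "joints": joint angles; "joint_velocities": joint speeds; "joint_torque": joint torques, N m; "tcp_pos": TCP position; "tcp_rot": TCP orientation; "wrist_force": force on the tool from outside, world axes, zero at the start; "moment": the same for the moment, N m; "opening": finger opening in mm.
Only numpy, scipy, OpenCV 4.12 (cv2) and the standard library are available. Lean on these libraries where they do the work, as an engineer would, in place of code of your own. Each camera call takes 0.05 s, during which the arm holds its last target.

## Working session

There is one attempt and no reset: what is moved stays moved. The work goes in short steps, Python scripts to look and compute and a tool call to move; the robot and the scene stay as the last step left them, time stands still between calls to the robot, and variables do not carry over. Pictures are saved under pics/ and viewed, and the job is handed in when it is done.

Besides the shell and the picture viewer there is one more tool, called as a command line: name --argument value ..., lists and objects as JSON in quotes. servo_tool: Moves the arm, as the interface text tells. Shifts and turns lie within -1 to 1; 1 stands for 4 cm of shift or 90 degrees of turn. Its arguments: {"type":"object","properties":{"dp":{"type":"array"},"angular":{"type":"array"},"claw":{"type":"number"},"squeeze":{"type":"number"}},"required":["dp","angular"]}

```bash
mkdir -p pics; cat > h.py <<'E'
import numpy as np, cv2
from bench import observe, viewer, robot, finder
from scipy.spatial.transform import Rotation as R
def shot(n,fn):
    p=viewer.get_image(n); cv2.imwrite('pics/'+fn,p['frame'][:,:,::-1]); return p
def Rm(a):
    a=np.array(a)
    return a if a.shape==(3,3) else R.from_quat(a,scalar_first=True).as_matrix()
def ray(p,row,col):
    d=np.array([(col-p['cx'])/p['fx'],-(row-p['cy'])/p['fy'],-1.]); return np.array(p['position']),Rm(p['attitude'])@d
def onz(p,row,col,z):
    o,d=ray(p,row,col); return o+d*(z-o[2])/d[2]
def proj(p,X):
    c=(np.atleast_2d(X)-np.array(p['position']))@Rm(p['attitude'])
    return np.c_[p['cy']-p['fy']*c[:,1]/-c[:,2], p['cx']+p['fx']*c[:,0]/-c[:,2]]
E
python3 - <<'E'
from h import *
print(observe())
for n in ['scene','top']:
    p=shot(n,n+'0.png'); print({k:v for k,v in p.items() if k!='frame'})
    for t in ['offcut','stand','ledge','stop','insulator','side_cutter','screwdriver_small']:
        for f in ('search_frame','place_of'):
            try:
                r=getattr(finder,f)(t,p); print(t,f,[(np.round(x['location'],1).tolist(),round(x['confidence'],2)) for x in r[:2]])
            except Exception as e: print(t,f,e)
p=shot('wrist','wrist0.png');print({k:v for k,v in p.items() if k!='frame'}, robot.pinch_z)
E
```

```text
{'clock': 0.0, 'joints': array([-1.32978283e+00,  1.16482307e-01,  1.44227646e+00, -9.08514687e-06,
        1.58402156e+00, -3.78165269e-02]), 'joint_velocities': array([-0.00196758, -0.00049087,  0.00044515, -0.00019595, -0.00011943,
       -0.00117097]), 'joint_torque': array([-1.04963583e-03, -7.31991005e+01, -6.32485342e+01, -4.19374828e-05,
        6.46455024e-03,  1.06124212e-04]), 'tcp_pos': array([ 185.71101572, -648.7407749 ,  230.55771078]), 'tcp_rot': array([-5.90312627e-04,  9.90297291e-01,  1.38963747e-01, -6.47478392e-05]), 'wrist_force': array([ 0.2439753 , -0.46302171,  0.06186743]), 'moment': array([-0.00610486,  0.05737882, -0.00587976]), 'opening': 85.30945854780045}
{'fx': 358.77472541964676, 'fy': 358.77472541964676, 'cx': 260.584356470448, 'cy': 188.95072518305292, 'position': array([-176.09043485,  413.78304412,  492.41665843]), 'attitude': array([-0.40328721, -0.23529248,  0.45553735,  0.7579463 ]), 'shot': 1}
offcut search_frame [([248.3, 123.9], 0.52)]
offcut place_of []
stand search_frame [([181.2, 282.8], 0.89)]
stand place_of [([266.7, 202.3], 0.5)]
ledge
[... 1254 characters left out ...]
search_frame [([227.7, 178.4], 0.92)]
side_cutter place_of [([225.5, 178.4], 0.88)]
screwdriver_small search_frame [([173.9, 138.2], 0.65)]
screwdriver_small place_of [([175.4, 154.5], 0.74), ([216.7, 307.1], 0.63)]
{'fx': 297.3186396354542, 'fy': 297.3186396354542, 'cx': 253.85542732289636, 'cy': 194.28235733103088, 'mount': array([[ 8.07660688e-04,  9.57332498e-01,  2.88987604e-01,
         7.41561841e+01],
       [ 9.99999663e-01, -7.30589238e-04, -3.74561382e-04,
         4.65297064e-01],
       [-1.47448550e-04,  2.88987809e-01, -9.57332766e-01,
        -1.42261074e+02],
       [ 0.00000000e+00,  0.00000000e+00,  0.00000000e+00,
         1.00000000e+00]]), 'shot': 3} -18.700000000000003
```

```bash
python3 - <<'E'
import cv2
a=cv2.imread('pics/top0.png');cv2.imwrite('pics/top0c.png',cv2.resize(a[130:290,210:410],None,fx=4,fy=3.75,interpolation=cv2.INTER_CUBIC)[:600])
a=cv2.imread('pics/scene0.png');cv2.imwrite('pics/scene0c.png',cv2.resize(a[100:300,180:440],None,fx=3,fy=3,interpolation=cv2.INTER_CUBIC)[:600])
E
```

```text
(no output)
```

View pics/top0c.png

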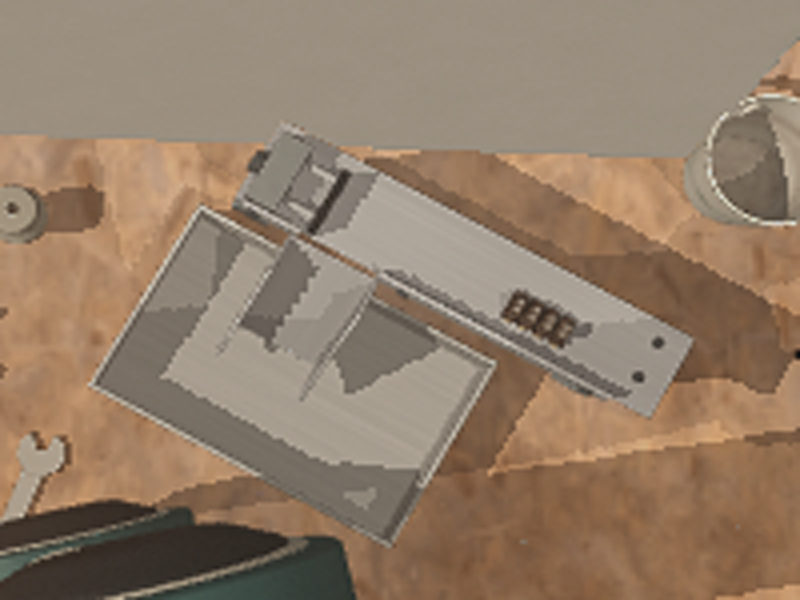

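View pics/scene0c.png

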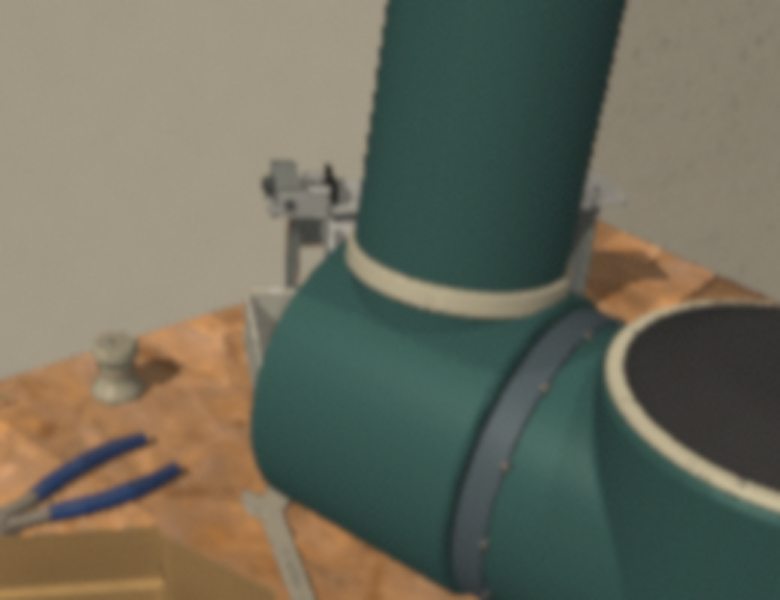

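View pics/top0.png

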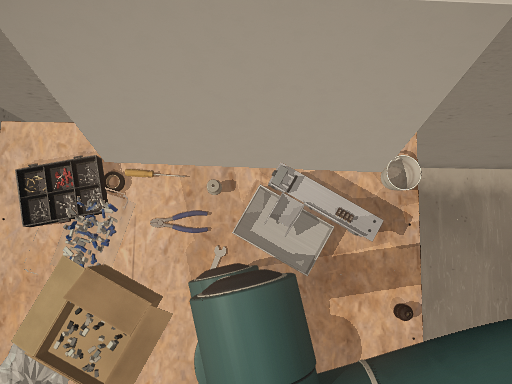

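The top view shows the offcut at about (col 344, row 212) and the ledge running diagonally. The gap and chute are at roughly cols 280–304, and the stop's dark face is at about (292, 182). I'll fit the stand's pose next.

```bash
python3 - <<'E'
from h import *
from scipy.optimize import least_squares
p=viewer.get_image('top')
c=lambda x,y:(130+y/3.75,210+x/4)
T={ (62,-165,120):c(693,340),(0,-165,120):c(652,416),(-153,153,50):c(92,385),(-153,-73,50):c(390,545),(-7,-73,50):c(495,362),(-7,153,50):c(202,207)}
S=np.array(list(T),float);P=np.array(list(T.values()))
def w(q,S):
    return R.from_euler('z',q[2]).apply(np.atleast_2d(S))+[q[0],q[1],0]
f=lambda q:(proj(p,w(q,S))-P).ravel()
r=least_squares(f,[400,-100,-.5]);print(r.x,np.degrees(r.x[2]),np.round(r.fun.reshape(-1,2),1))
q=r.x; np.save('q.npy',q)
def st(x,y,z):
    a=onz(p,*c(x,y),z); return R.from_euler('z',-q[2]).apply(a-[q[0],q[1],0])
print('gap right end rail top',st(378,272,136),' left', st(290,236,136), 'stopface top front/rear',st(312,232,140),st(350,172,140))
print('rear face line',st(375,178,120))
for n,(x,y) in dict(a=(513,288),b=(578,318),c=(563,348),d=(500,318)).items(): print(n,st(x,y,130))
print('off',[st(x,y,128).round(1) for x,y in ((540,318),)])
m=finder.regions_of('offcut',p); print([ (k['confidence'],k['location'],k['pixels'].sum()) for k in m])
E
```

```text
[ 394.55868583 -168.36258474   -0.50428727] -28.89353241443792 [[-0.7  0.9]
 [ 0.6 -0.2]
 [-0.1 -0.2]
 [ 0.  -0. ]
 [ 0.3  0.1]
 [-0.2 -0.5]]
gap right end rail top [ -1.42153682  32.04313252 136.        ]  left [ -7.62249817  91.20973298 136.        ] stopface top front/rear [  0.91036896  80.70939837 140.        ] [ 47.69763556  79.64789659 140.        ]
rear face line [ 55.81624983  63.42055549 120.        ]
a [ 31.97517815 -46.93042144 130.        ]
b [ 34.54106074 -91.80820299 130.        ]
c [ 12.31875674 -93.02364558 130.        ]
d [ 10.35205003 -49.34391255 130.        ]
off [array([ 23.1, -71.4, 128. ])]
[(0.43, [212.7, 345.7], np.int64(105))]
```

View pics/wrist0.png

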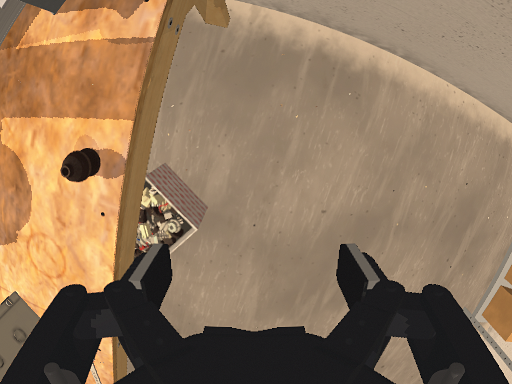

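The wrist view shows only the floor beside the bench and the open fingers. Next I'll check the wall and cup positions, because they limit my path.

```bash
python3 - <<'E'
from h import *
p=viewer.get_image('top')
print('wall',[onz(p,r,c,0).round() for r,c in((165,240),(166,350),(168,385))])
print('cup base/top',[onz(p,r,c,z).round() for r,c,z in((172,405,0),(172,405,100),(185,384,0),(190,405,0),(190,405,100))])
q=np.load('q.npy')
for s in [(23,-125,123),(23,-71,128),(23,60,120),(62,60,120),(62,-165,120)]: print(s,(R.from_euler('z',q[2]).apply(s)+[q[0],q[1],0]).round(1))
E
```

```text
wall [array([525.,  24.,   0.]), array([ 527., -286.,    0.]), array([ 523., -386.,    0.])]
cup base/top [array([ 513., -442.,    0.]), array([ 496., -406.,  100.]), array([ 474., -382.,    0.]), array([ 461., -441.,    0.]), array([ 448., -405.,  100.])]
(23, -125, 123) [ 354.3 -288.9  123. ]
(23, -71, 128) [ 380.4 -241.6  128. ]
(23, 60, 120) [ 443.7 -126.9  120. ]
(62, 60, 120) [ 477.8 -145.8  120. ]
(62, -165, 120) [ 369.1 -342.8  120. ]
```

I'll shut the jaws and turn them so they lie across the ledge. Then I'll hover behind the offcut's right end.

servo_tool --dp '[[0.21,0.45,0],[0.21,0.45,0],[0.21,0.45,0],[0.21,0.45,0],[0.21,0.45,0],[0.21,0.45,0],[0.21,0.45,0],[0.21,0.45,0],[0.21,0.45,0],[0.21,0.45,0],[0.21,0.45,0],[0.21,0.45,0],[0.21,0.45,0],[0.21,0.45,0],[0.21,0.45,0],[0.21,0.45,0],[0.21,0.45,0],[0.21,0.45,0],[0.21,0.45,0],[0.21,0.45,0]]' --angular '[[0,0,0.025],[0,0,0.025],[0,0,0.025],[0,0,0.025],[0,0,0.025],[0,0,0.025],[0,0,0.025],[0,0,0.025],[0,0,0.025],[0,0,0.025],[0,0,0.025],[0,0,0.025],[0,0,0.025],[0,0,0.025],[0,0,0.025],[0,0,0.025],[0,0,0.025],[0,0,0.025],[0,0,0.025],[0,0,0.025]]' --claw 1 --squeeze 20

```text
clock: 3.27
tcp_pos: [354.0, -288.0, 231.5]
tcp_rot: [0.0, 0.861, 0.508, 0.0]
wrist_force: [0.4, -0.9, 0.7]
opening: 0.2
```

servo_tool --dp '[[0,0,0],[0,0,0],[0,0,0]]' --angular '[[0,0,0],[0,0,0],[0,0,0]]'

```text
clock: 3.52
tcp_pos: [353.6, -289.2, 231.4]
tcp_rot: [0.0, 0.862, 0.507, -0.0]
wrist_force: [-0.4, -0.4, 0.1]
opening: -0.1
```

```bash
cat >> h.py <<'E'
q=np.load('q.npy')
def s2w(s): return R.from_euler('z',q[2]).apply(s)+[q[0],q[1],0]
def w2s(a): return R.from_euler('z',-q[2]).apply(np.array(a)-[q[0],q[1],0])
def wray(p,o,row,col):
    u=np.array([col-p['cx'],row-p['cy']])/p['fx']; t=np.hypot(*u); k=np.sin(t)/t if t>0 else 1
    d=np.array([u[0]*k,-u[1]*k,-np.cos(t)]); M=p['mount']; Rt=Rm(o['tcp_rot'])
    return Rt@M[:3,3]+o['tcp_pos'], Rt@(M[:3,:3]@d)
def wz(p,o,row,col,z):
    a,d=wray(p,o,row,col); return w2s(a+d*(z-a[2])/d[2])
def wproj(p,o,s):
    X=s2w(s); c=np.linalg.inv(p['mount'])@np.r_[Rm(o['tcp_rot']).T@(X-o['tcp_pos']),1]
    v=np.array([c[0],-c[1]]);r=np.hypot(*v);t=np.arctan2(r,-c[2]);uv=v/r*t*p['fx']
    return np.array([p['cy']+uv[1],p['cx']+uv[0]])
E
python3 - <<'E'
from h import *
o=observe(); p=shot('wrist','w1.png'); print(o['tcp_pos'],w2s(o['tcp_pos']),o['tcp_rot'],o['wrist_force'],o['opening'],o['clock'])
for s in [(0,-165,120),(62,-165,120),(0,135,120),(62,135,120),(2,80,140),(48,80,140),(-2,33,136),(-2,89,136),(-151,151,50)]: print(s,wproj(p,o,s).round())
m=finder.regions_of('offcut',p)
for k in m: 
    pts=np.argwhere(k['pixels']); rr=cv2.minAreaRect(pts.astype(np.float32)); b=cv2.boxPoints(rr)
    print(k['confidence'],k['location'],b.round(1).tolist(),[wz(p,o,*x,129).round(1).tolist() for x in b])
print(finder.place_of('ledge',p),finder.place_of('offcut',p),[ (k['confidence'],k['location']) for k in finder.regions_of('stop',p)])
E
```

```text
[ 353.63814817 -289.23254694  231.38852692] [  22.57566702 -125.59608841  231.38852692] [ 1.26775371e-04  8.61862368e-01  5.07142225e-01 -7.26750002e-05] [-0.35464948 -0.41975944  0.09641345] -0.06558290630157353 3.5167
(0, -165, 120) [232. 229.]
(62, -165, 120) [231. 295.]
(0, 135, 120) [-81. 228.]
(62, 135, 120) [-80. 295.]
(2, 80, 140) [-45. 227.]
(48, 80, 140) [-45. 284.]
(-2, 33, 136) [  6. 222.]
(-2, 89, 136) [-51. 223.]
(-151, 151, 50) [-42. 110.]
0.88 [132.2, 256.1] [[106.0, 242.0], [155.0, 242.0], [155.0, 267.0], [106.0, 267.0]] [[13.9, -51.0, 129.0], [13.6, -91.7, 129.0], [34.4, -91.7, 129.0], [34.2, -51.0, 129.0]]
[{'location': [47.3, 229.3], 'confidence': 0.8}] [{'location': [128.8, 252.7], 'confidence': 0.83}] []
```

View pics/w1.png

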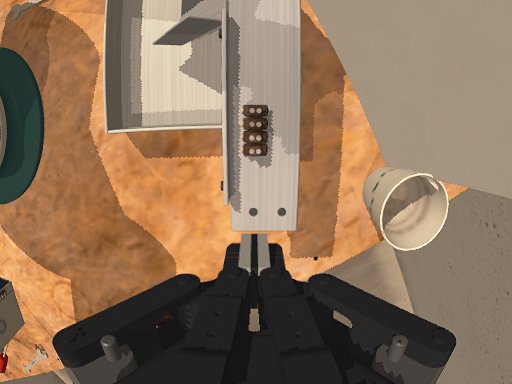

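The wrist view agrees with the stand fit: the ledge end is at row 231, cols 230–297, and the offcut is at rows 106–155, cols 242–267. That puts the offcut at stand x about 24, y −92 to −51. Now I'll lower the shut fingers behind it.

servo_tool --dp '[[0.03,-0.02,-0.3],[0,0,-0.3],[0,0,-0.3],[0,0,-0.3],[0,0,-0.3],[0,0,-0.3],[0,0,-0.3],[0,0,-0.3],[0,0,-0.06],[0,0,-0.06],[0,0,-0.06],[0,0,-0.06],[0,0,0],[0,0,0]]' --angular '[[0,0,0],[0,0,0],[0,0,0],[0,0,0],[0,0,0],[0,0,0],[0,0,0],[0,0,0],[0,0,0],[0,0,0],[0,0,0],[0,0,0],[0,0,0],[0,0,0]]'

```text
clock: 4.93
tcp_pos: [355.1, -289.8, 126.0]
tcp_rot: [0.0, 0.862, 0.507, 0.0]
wrist_force: [-0.6, 0.1, -0.5]
opening: -0.2
```

```bash
python3 - <<'E'
from h import *
o=observe(); p=shot('wrist','w2.png'); print(o['tcp_pos'],w2s(o['tcp_pos']),o['wrist_force'],o['clock'])
for s in [(13,-51,129),(13,-92,129),(35,-92,129),(35,-51,129),(2,80,140),(48,80,140),(-2,33,136),(-2,33,120),(0,0,120),(62,0,120)]: print(s,wproj(p,o,s).round())
for k in finder.regions_of('offcut',p): 
    pts=np.argwhere(k['pixels']); b=cv2.boxPoints(cv2.minAreaRect(pts.astype(np.float32)))
    print(k['confidence'],k['location'],b.round(1).tolist(),[wz(p,o,*x,129).round(1).tolist() for x in b])
E
```

```text
[ 355.05316483 -289.82958245  125.99853391] [  24.10301884 -125.4350916   125.99853391] [-0.64253039  0.06527021 -0.52817494] 4.9333
(13, -51, 129) [106. 228.]
(13, -92, 129) [191. 229.]
(35, -92, 129) [191. 275.]
(35, -51, 129) [106. 276.]
(2, 80, 140) [-128.  208.]
(48, 80, 140) [-129.  299.]
(-2, 33, 136) [-60. 196.]
(-2, 33, 120) [-45. 202.]
(0, 0, 120) [  9. 204.]
(62, 0, 120) [ 11. 327.]
0.65 [146.3, 252.5] [[103.0, 229.0], [192.0, 229.0], [192.0, 275.0], [103.0, 275.0]] [[13.5, -49.7, 129.0], [12.7, -92.6, 129.0], [35.2, -92.7, 129.0], [34.7, -49.8, 129.0]]
```

View pics/w2.png

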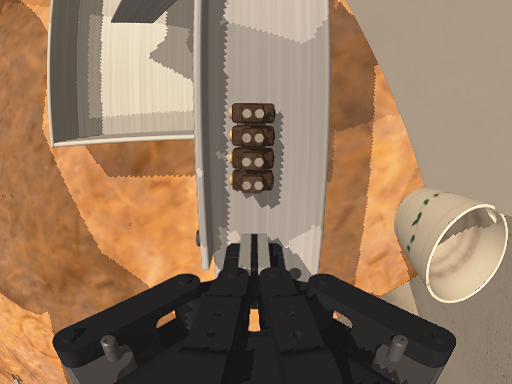

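It's well aligned: offcut at rows 103–192, cols 229–275, straight, with the fingertips centred behind it. I'll push along the ledge slowly.

servo_tool --dp '[[0.0483,0.0876,-0.035],[0.0483,0.0876,0],[0.0483,0.0876,0],[0.0483,0.0876,0],[0.0483,0.0876,0],[0.0242,0.0438,0],[0.0242,0.0438,0],[0.0242,0.0438,0],[0.0483,0.0876,0],[0.0483,0.0876,0],[0.0483,0.0876,0],[0.0483,0.0876,0],[0.0483,0.0876,0],[0.0483,0.0876,0],[0.0483,0.0876,0],[0.0483,0.0876,0],[0.0483,0.0876,0],[0.0483,0.0876,0],[0.0483,0.0876,0],[0.0242,0.0438,0]]' --angular '[[0,0,0],[0,0,0],[0,0,0],[0,0,0],[0,0,0],[0,0,0],[0,0,0],[0,0,0],[0,0,0],[0,0,0],[0,0,0],[0,0,0],[0,0,0],[0,0,0],[0,0,0],[0,0,0],[0,0,0],[0,0,0],[0,0,0],[0,0,0]]'

```text
clock: 6.7
tcp_pos: [390.0, -226.2, 124.3]
tcp_rot: [-0.0, 0.862, 0.507, 0.0]
wrist_force: [-0.5, -0.5, 1.0]
opening: -0.0
```

```bash
cat > look.py <<'E'
import sys
from h import *
o=observe(); p=shot('wrist',sys.argv[1]); print(o['tcp_pos'],w2s(o['tcp_pos']),o['wrist_force'],w2s(np.array(o['wrist_force'])+[q[0],q[1],0]),o['clock'],o['opening'])
for k in finder.regions_of('offcut',p)[:2]: 
    pts=np.argwhere(k['pixels']); b=cv2.boxPoints(cv2.minAreaRect(pts.astype(np.float32)))
    print(k['confidence'],k['location'],b.round(1).tolist(),[wz(p,o,*x,129).round(1).tolist() for x in b])
for s in [(2,80,140),(48,80,140),(2,80,122),(-2,33,136),(-2,89,136),(0,33,120)]: print(s,wproj(p,o,s).round())
E
python3 look.py w3.png
```

```text
[ 389.98804229 -226.21790089  124.30592897] [ 23.95305186 -52.86189267 124.30592897] [-0.49162632 -0.48014212  1.01973038] [-0.19843145 -0.65791934  1.01973038] 6.7 -0.0010069133930033709
0.58 [192.7, 252.0] [[148.0, 229.0], [236.0, 229.0], [236.0, 273.0], [148.0, 273.0]] [[13.2, 1.8, 129.0], [12.1, -42.9, 129.0], [34.5, -42.9, 129.0], [33.7, 1.8, 129.0]]
(2, 80, 140) [-21. 201.]
(48, 80, 140) [-21. 307.]
(2, 80, 122) [ -7. 207.]
(-2, 33, 136) [ 81. 192.]
(-2, 89, 136) [-33. 194.]
(0, 33, 120) [ 84. 203.]
```

View pics/w3.png

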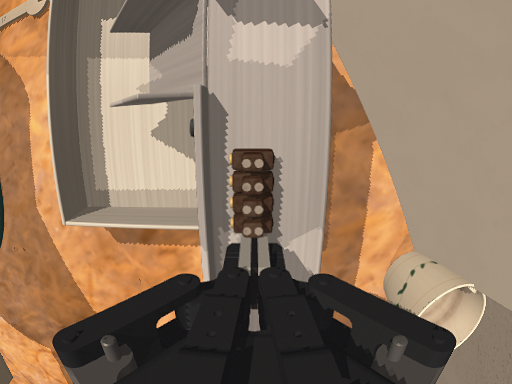

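The offcut is riding straight against the fingers, and the right end of the gap shows at (row 86, col 200), which fits y ≈ 32. Continuing.

servo_tool --dp '[[0.0483,0.0876,0],[0.0483,0.0876,0],[0.0483,0.0876,0],[0.0483,0.0876,0],[0.0483,0.0876,0],[0.0483,0.0876,0],[0.0483,0.0876,0],[0.0483,0.0876,0],[0.0483,0.0876,0],[0.0483,0.0876,0],[0.0483,0.0876,0],[0.0483,0.0876,0],[0.0483,0.0876,0],[0.0483,0.0876,0],[0.0483,0.0876,0],[0.0483,0.0876,0],[0.0242,0.0438,0],[0.0121,0.0219,0]]' --angular '[[0,0,0],[0,0,0],[0,0,0],[0,0,0],[0,0,0],[0,0,0],[0,0,0],[0,0,0],[0,0,0],[0,0,0],[0,0,0],[0,0,0],[0,0,0],[0,0,0],[0,0,0],[0,0,0],[0,0,0],[0,0,0]]'

```text
clock: 8.3
tcp_pos: [422.3, -167.7, 124.3]
tcp_rot: [-0.0, 0.862, 0.507, -0.0]
wrist_force: [0.0, -1.0, 0.5]
opening: -0.2
```

```bash
python3 look.py w4.png
```

```text
[ 422.26130904 -167.67243989  124.31015168] [ 23.9207084   13.989687   124.31015168] [ 0.04229773 -0.98273585  0.53902387] [ 0.51187428 -0.83996642  0.53902387] 8.3 -0.21670005661852848
0.91 [190.8, 251.3] [[147.0, 229.0], [236.0, 229.0], [236.0, 273.0], [147.0, 273.0]] [[13.2, 69.2, 129.0], [12.0, 23.9, 129.0], [34.4, 23.9, 129.0], [33.6, 69.1, 129.0]]
(2, 80, 140) [126. 201.]
(48, 80, 140) [126. 308.]
(2, 80, 122) [123. 207.]
(-2, 33, 136) [225. 198.]
(-2, 89, 136) [105. 193.]
(0, 33, 120) [213. 207.]
```

View pics/w4.png

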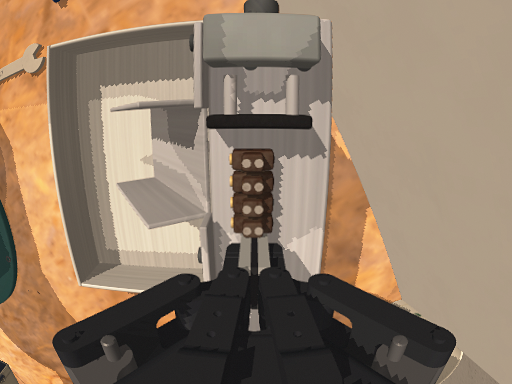

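The view shows the stop's black face with its near edge at row 128, and the offcut's left end at row 147, about 12 mm away. The gap's rail ends are at rows 107 and about 220. I'll creep forward.

servo_tool --dp '[[0.0242,0.0438,0],[0.0242,0.0438,0],[0.0242,0.0438,0],[0.0242,0.0438,0],[0.0121,0.0219,0],[0.0121,0.0219,0],[0.0121,0.0219,0],[0,0,0],[0,0,0]]' --angular '[[0,0,0],[0,0,0],[0,0,0],[0,0,0],[0,0,0],[0,0,0],[0,0,0],[0,0,0],[0,0,0]]'

```text
clock: 9.15
tcp_pos: [427.5, -158.3, 124.3]
tcp_rot: [0.0, 0.862, 0.507, 0.0]
wrist_force: [0.4, 0.3, -0.2]
opening: 0.2
```

```bash
python3 look.py w5.png; python3 - <<'E'
import cv2
a=cv2.imread('pics/w5.png');cv2.imwrite('pics/w5c.png',cv2.resize(a[60:260,180:340],None,fx=3.75,fy=3,interpolation=cv2.INTER_CUBIC))
E
```

```text
[ 427.45291497 -158.30837482  124.32844886] [ 23.94149615  24.69660321 124.32844886] [ 0.41359717  0.26697743 -0.18201126] [ 0.2331131   0.43358718 -0.18201126] 9.15 0.1765700164404124
0.89 [193.1, 253.6] [[153.0, 229.0], [236.0, 229.0], [236.0, 273.0], [153.0, 273.0]] [[13.1, 77.0, 129.0], [12.0, 34.6, 129.0], [34.5, 34.6, 129.0], [33.7, 77.0, 129.0]]
(2, 80, 140) [150. 201.]
(48, 80, 140) [150. 307.]
(2, 80, 122) [145. 208.]
(-2, 33, 136) [245. 200.]
(-2, 89, 136) [129. 193.]
(0, 33, 120) [232. 208.]
```

View pics/w5c.png

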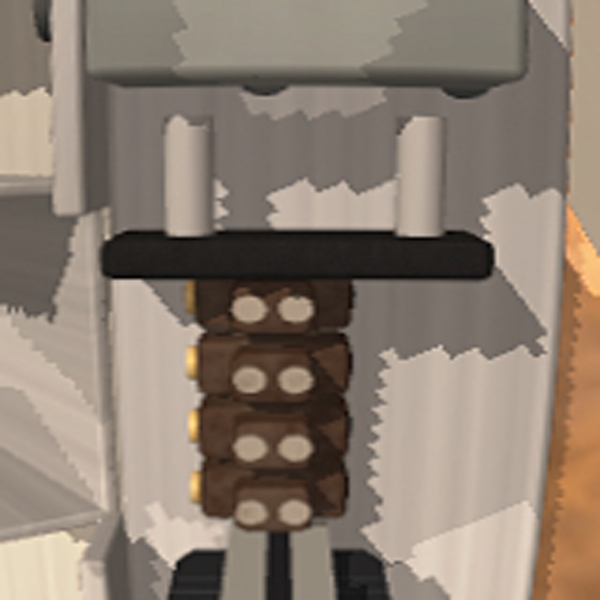

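The offcut is almost at the rubber face. I'll take small steps and watch the force.

servo_tool --dp '[[0.0121,0.0219,0],[0,0,0],[0.0121,0.0219,0],[0,0,0],[0,0,0]]' --angular '[[0,0,0],[0,0,0],[0,0,0],[0,0,0],[0,0,0]]'

```text
clock: 9.67
tcp_pos: [428.4, -156.6, 124.3]
tcp_rot: [0.0, 0.862, 0.507, -0.0]
wrist_force: [-1.4, -1.3, 0.6]
opening: 0.3
```

```bash
python3 look.py w6.png; python3 - <<'E'
import cv2
a=cv2.imread('pics/w6.png');cv2.imwrite('pics/w6c.png',cv2.resize(a[60:260,180:340],None,fx=3.75,fy=3,interpolation=cv2.INTER_CUBIC))
E
```

```text
[ 428.37150453 -156.63558466  124.31493931] [ 23.93747413  26.60501026 124.31493931] [-1.37892288 -1.26835694  0.6473433 ] [-0.59442407 -1.77674356  0.6473433 ] 9.6667 0.2715317999285673
0.78 [193.3, 253.8] [[153.3000030517578, 229.39999389648438], [235.5, 228.0], [236.3000030517578, 271.79998779296875], [154.10000610351562, 273.20001220703125]] [[13.3, 78.8, 129.0], [11.5, 36.8, 129.0], [33.8, 36.4, 129.0], [33.8, 78.4, 129.0]]
0.48 [159.6, 147.6] [[30.299999237060547, 46.900001525878906], [325.0, 38.599998474121094], [333.0, 325.70001220703125], [38.400001525878906, 334.0]] [[-87.7, 152.1, 129.0], [-144.4, -48.1, 129.0], [70.0, -32.9, 129.0], [62.1, 134.4, 129.0]]
(2, 80, 140) [155. 201.]
(48, 80, 140) [155. 307.]
(2, 80, 122) [149. 208.]
(-2, 33, 136) [248. 200.]
(-2, 89, 136) [134. 194.]
(0, 33, 120) [235. 209.]
```

View pics/w6c.png

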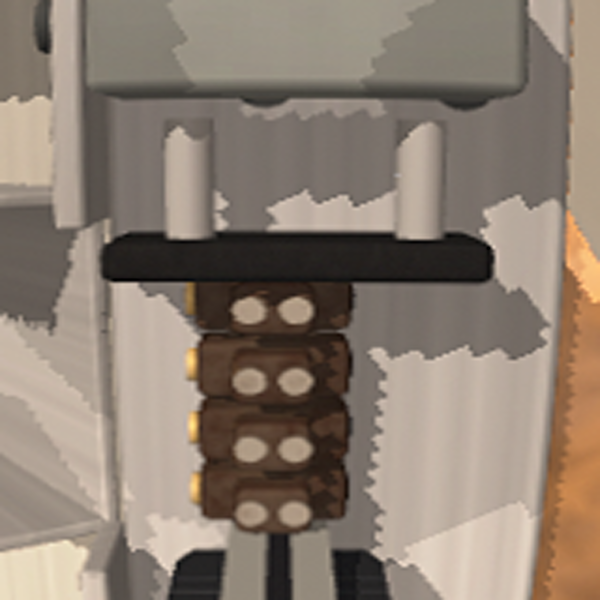

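The plate has moved about 1.5 mm toward its housing (rods shorter) and the force along the ledge is −1.8 N, so this is a light press. Now I'll ease off slowly so the spring doesn't fling the offcut, then lift, open and move behind it.

servo_tool --dp '[[-0.006,-0.011,0],[-0.006,-0.011,0],[-0.006,-0.011,0],[-0.006,-0.011,0],[-0.006,-0.011,0],[-0.012,-0.022,0],[-0.0483,-0.0876,0],[-0.0483,-0.0876,0],[-0.0483,-0.0876,0],[-0.0483,-0.0876,0],[0,0,0.3],[0,0,0.3],[0,0,0.3],[0,0,0.3],[0,0,0.3],[0,0,0.3]]' --angular '[[0,0,0],[0,0,0],[0,0,0],[0,0,0],[0,0,0],[0,0,0],[0,0,0],[0,0,0],[0,0,0],[0,0,0],[0,0,0],[0,0,0],[0,0,0],[0,0,0],[0,0,0],[0,0,0]]'

```text
clock: 11.1
tcp_pos: [419.1, -173.6, 198.0]
tcp_rot: [0.0, 0.862, 0.507, 0.0]
wrist_force: [0.4, 0.0, 0.0]
opening: -0.0
```

servo_tool --dp '[[0.01,0.2,0],[0.01,0.2,0],[0.01,0.2,0],[0.01,0.2,0],[0.01,0.2,0],[0.01,0.2,0],[0,0.2,0],[0,0,0],[0,0,0],[0,0,0],[0,0,0]]' --angular '[[0,0,0],[0,0,0],[0,0,0],[0,0,0],[0,0,0],[0,0,0],[0,0,0],[0,0,0],[0,0,0],[0,0,0],[0,0,0]]' --claw -1

```text
clock: 12.02
tcp_pos: [421.4, -117.9, 196.3]
tcp_rot: [0.0, 0.862, 0.507, -0.0]
wrist_force: [-0.5, -0.5, -0.3]
opening: 85.4
```

```bash
python3 look.py w7.png; python3 - <<'E'
from h import *
p=shot('top','t7.png'); a=p['frame'][:,:,::-1]
cv2.imwrite('pics/t7c.png',cv2.resize(a[140:240,220:390],None,fx=4.5,fy=4.5,interpolation=cv2.INTER_CUBIC))
E
```

```text
[ 421.40258809 -117.9312185   196.31333225] [ -0.86525847  57.12415529 196.31333225] [-0.50856711 -0.5249822  -0.25910384] [-0.19159744 -0.7053632  -0.25910384] 12.0167 85.37685293142229
0.62 [209.1, 286.5] [[183.0, 271.0], [234.0, 271.0], [234.0, 300.0], [183.0, 300.0]] [[12.4, 76.1, 129.0], [13.1, 35.4, 129.0], [35.8, 35.1, 129.0], [33.8, 76.1, 129.0]]
(2, 80, 140) [182. 257.]
(48, 80, 140) [182. 322.]
(2, 80, 122) [176. 257.]
(-2, 33, 136) [241. 251.]
(-2, 89, 136) [168. 251.]
(0, 33, 120) [232. 254.]
```

View pics/w7.png

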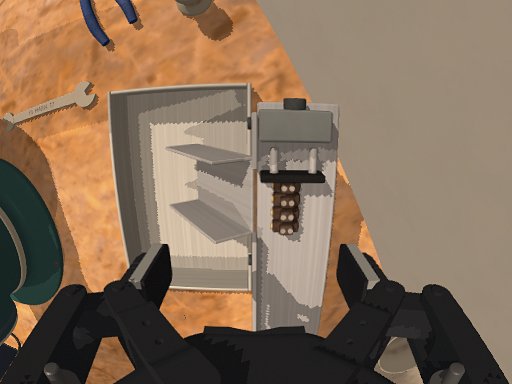

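View pics/t7c.png

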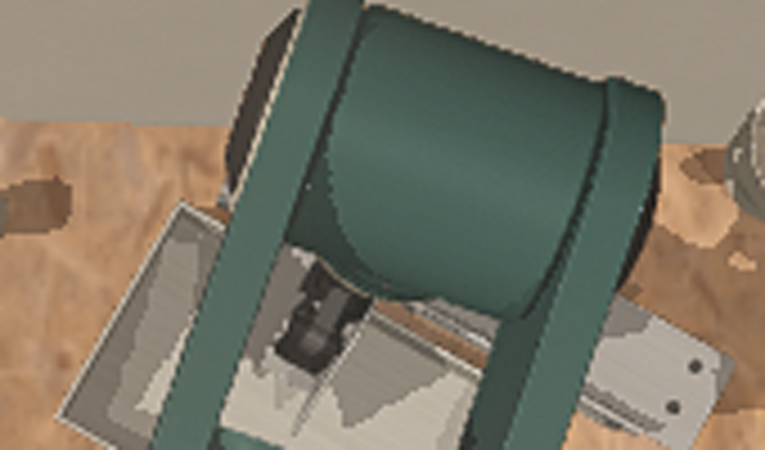

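The offcut stands square against the stop: plate edge at row 182, offcut at rows 183–234. It's in front of the gap, whose rail ends are at about rows 168 and 240. The open jaws straddle it, so I'll lower the rear finger behind it.

servo_tool --dp '[[0,0.01,-0.3],[0,0,-0.3],[0,0,-0.3],[0,0,-0.3],[0,0,-0.3],[0,0,-0.3],[0,0,-0.1],[0,0,-0.1],[0,0,-0.08],[0,0,0],[0,0,0]]' --angular '[[0,0,0],[0,0,0],[0,0,0],[0,0,0],[0,0,0],[0,0,0],[0,0,0],[0,0,0],[0,0,0],[0,0,0],[0,0,0]]'

```text
clock: 13.08
tcp_pos: [421.5, -117.3, 113.4]
tcp_rot: [0.0, 0.862, 0.507, 0.0]
wrist_force: [-0.2, 1.1, 0.8]
opening: 85.3
```

```bash
python3 look.py w8.png
```

```text
[ 421.53903193 -117.3296045   113.42535686] [ -1.03648927  57.71680723 113.42535686] [-0.21092778  1.09711855  0.78523375] [-0.71478094  0.85863139  0.78523375] 13.0833 85.33615319298896
0.95 [266.5, 301.5] [[228.89999389648438, 281.20001220703125], [301.6000061035156, 276.0], [304.79998779296875, 320.0], [232.10000610351562, 325.20001220703125]] [[12.5, 76.3, 129.0], [11.3, 34.1, 129.0], [35.4, 30.7, 129.0], [33.6, 74.3, 129.0]]
(2, 80, 140) [231. 259.]
(48, 80, 140) [230. 362.]
(2, 80, 122) [216. 259.]
(-2, 33, 136) [312. 251.]
(-2, 89, 136) [208. 250.]
(0, 33, 120) [294. 254.]
```

View pics/w8.png

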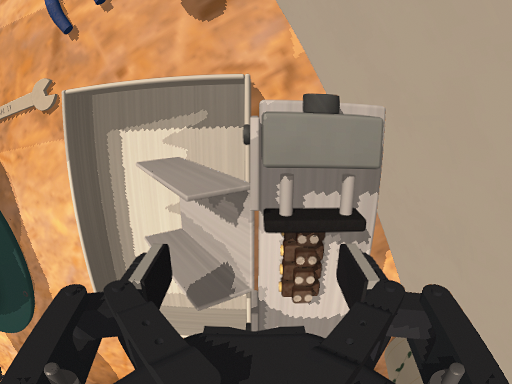

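The rear finger is clear, just behind the offcut (offcut's rear side at col 322, pad at col 340). I'll push gently toward the gap.

servo_tool --dp '[[-0.033,0.018,-0.02],[-0.033,0.018,0],[-0.033,0.018,0],[-0.033,0.018,0],[-0.033,0.018,0],[-0.033,0.018,0],[-0.033,0.018,0],[-0.033,0.018,0],[-0.033,0.018,0],[-0.033,0.018,0],[-0.033,0.018,0],[-0.033,0.018,0],[-0.033,0.018,0],[0,0,0]]' --angular '[[0,0,0],[0,0,0],[0,0,0],[0,0,0],[0,0,0],[0,0,0],[0,0,0],[0,0,0],[0,0,0],[0,0,0],[0,0,0],[0,0,0],[0,0,0],[0,0,0]]'

```text
clock: 14.35
tcp_pos: [404.0, -107.8, 112.3]
tcp_rot: [-0.0, 0.862, 0.507, 0.0]
wrist_force: [-0.8, -0.2, 0.7]
opening: 85.4
```

```bash
python3 look.py w9.png
```

```text
[ 404.03121562 -107.79597977  112.32228725] [-20.97140712  57.60418857 112.32228725] [-0.78206576 -0.22363018  0.70214336] [-0.57665907 -0.57367381  0.70214336] 14.35 85.36961562969769
0.72 [264.7, 315.7] [[219.5, 298.70001220703125], [300.6000061035156, 292.5], [303.8999938964844, 335.79998779296875], [222.8000030517578, 342.0]] [[0.3, 81.3, 129.0], [-0.0, 35.2, 129.0], [24.0, 31.4, 129.0], [21.3, 79.3, 129.0]]
(2, 80, 140) [232. 306.]
(48, 80, 140) [229. 402.]
(2, 80, 122) [217. 300.]
(-2, 33, 136) [312. 290.]
(-2, 89, 136) [209. 297.]
(0, 33, 120) [294. 291.]
```

View pics/w9.png

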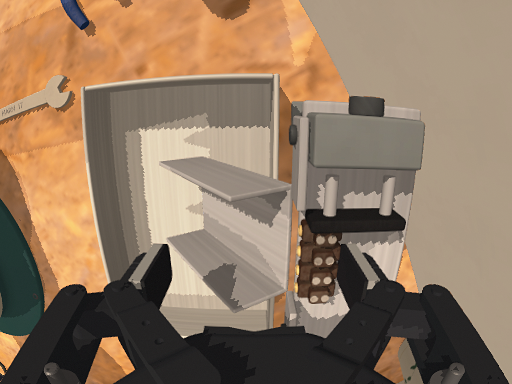

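The offcut is moving straight, with its front side at the ledge edge (col 298) between the rail ends. Continuing through.

servo_tool --dp '[[-0.033,0.018,0],[-0.033,0.018,0],[-0.033,0.018,0],[-0.033,0.018,0],[-0.033,0.018,0],[-0.033,0.018,0],[-0.033,0.018,0],[-0.033,0.018,0],[-0.033,0.018,0],[0,0,0]]' --angular '[[0,0,0],[0,0,0],[0,0,0],[0,0,0],[0,0,0],[0,0,0],[0,0,0],[0,0,0],[0,0,0],[0,0,0]]'

```text
clock: 15.28
tcp_pos: [392.1, -101.3, 112.3]
tcp_rot: [-0.0, 0.862, 0.507, -0.0]
wrist_force: [-0.0, -0.4, -0.1]
opening: 85.4
```

```bash
python3 look.py w10.png
```

```text
[ 392.13454034 -101.3275831   112.30404858] [-34.51259616  57.51911536 112.30404858] [-0.03261167 -0.39042934 -0.08036063] [ 0.1600969  -0.35758576 -0.08036063] 15.2833 85.35073747260202
0.69 [234.1, 264.9] [[199.0, 248.0], [264.0, 248.0], [264.0, 282.0], [199.0, 282.0]] [[-36.3, 91.1, 129.0], [-36.6, 58.0, 129.0], [-20.1, 57.9, 129.0], [-21.2, 91.1, 129.0]]
(2, 80, 140) [231. 337.]
(48, 80, 140) [228. 426.]
(2, 80, 122) [216. 327.]
(-2, 33, 136) [311. 316.]
(-2, 89, 136) [208. 327.]
(0, 33, 120) [293. 315.]
```

View pics/w10.png

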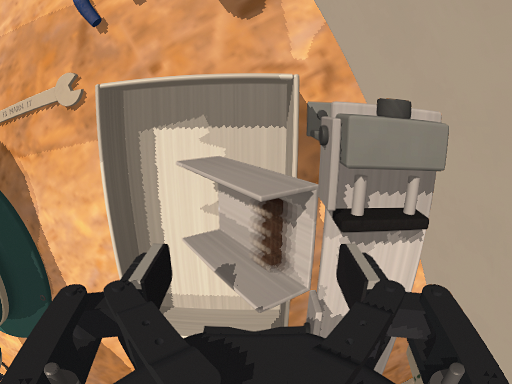

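The offcut has dropped onto the chute (rows 199–264, cols 248–282). Next I'll raise the tool straight up and check that it reaches the tray.

servo_tool --dp '[[0,0,0],[0,0,0],[0,0,0.15],[0,0,0.3],[0,0,0.3],[0,0,0.4],[0,0,0.4],[0,0,0.4],[0,0,0.4],[0,0,0]]' --angular '[[0,0,0],[0,0,0],[0,0,0],[0,0,0],[0,0,0],[0,0,0],[0,0,0],[0,0,0],[0,0,0],[0,0,0]]'

```text
clock: 16.22
tcp_pos: [393.3, -101.7, 210.9]
tcp_rot: [0.002, 0.862, 0.507, 0.002]
wrist_force: [0.6, 0.1, 1.6]
opening: 85.4
```

```bash
python3 look.py w11.png
```

```text
[ 393.26500986 -101.73698316  210.85924523] [-33.32503316  57.70690208 210.85924523] [0.61977858 0.0679732  1.63483442] [0.50978444 0.35897865 1.63483442] 16.2167 85.40457504809287
0.82 [174.5, 196.5] [[152.8000030517578, 203.89999389648438], [153.8000030517578, 185.6999969482422], [189.8000030517578, 187.60000610351562], [188.89999389648438, 205.8000030517578]] [[-70.4, 97.1, 129.0], [-84.8, 96.6, 129.0], [-84.9, 67.7, 129.0], [-70.1, 68.4, 129.0]]
(2, 80, 140) [178. 300.]
(48, 80, 140) [178. 358.]
(2, 80, 122) [172. 296.]
(-2, 33, 136) [233. 291.]
(-2, 89, 136) [165. 294.]
(0, 33, 120) [226. 291.]
```

View pics/w11.png

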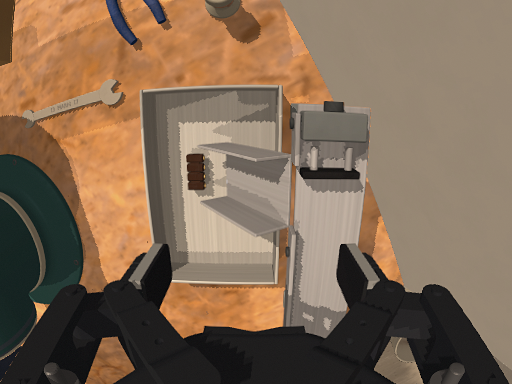

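The offcut is on the tray floor at rows 153–190, cols 186–206. I'll wait a little and confirm it is at rest before handing in.

servo_tool --dp '[[0,0,0.2],[0,0,0],[0,0,0],[0,0,0],[0,0,0],[0,0,0]]' --angular '[[0,0,0],[0,0,0],[0,0,0],[0,0,0],[0,0,0],[0,0,0]]'

```text
clock: 16.82
tcp_pos: [392.3, -101.4, 214.0]
tcp_rot: [-0.0, 0.862, 0.507, -0.0]
wrist_force: [0.6, 0.0, 0.2]
opening: 85.6
```

```bash
python3 - <<'E'
from h import *
for i in range(2):
    o=observe(); p=shot('wrist',f'w12_{i}.png')
    for k in finder.regions_of('offcut',p)[:1]:
        print(o['clock'],k['confidence'],wz(p,o,*k['location'],13).round(1))
print(o['joint_velocities'].round(3),o['wrist_force'])
robot.close_job()
E
```

```text
16.8167 0.59 [-102.4   56.9   13. ]
16.9167 0.95 [-98.7  57.6  13. ]
[ 0.001 -0.001 -0.003 -0.001 -0.001  0.   ] [ 0.39568321 -0.15730966 -0.10194519]
the job is handed in; nothing more can be done
```

The offcut is in the tray, and I handed the job in at about 17 s. `close_job` reports no verdict.

- **Slide:** I pushed the offcut along the ledge with the shut fingertips until it pressed the stop lightly. The stop gave about 1.5 mm, at roughly 1.8 N. I then eased off slowly, and the offcut stayed square in front of the gap.
- **Push through the gap:** With the jaws open, I pushed it sideways through the gap with the rear finger. It tipped onto the chute and slid down. It was never gripped.
- **Last checks:** The wrist picture shows it on the tray floor at about stand (−100, 57), and the tool is about 100 mm higher than during the push and touching nothing. The wrist force I read stayed under about 2 N.
- **Disagreement:** Two position readings 0.1 s apart, just before I handed in, differed by about 4 mm. I put this down to noise in the network's location, whose confidence was 0.59 in the first picture and 0.95 in the second. I did not take a third picture to confirm it.
- **Bystanders:** I never went near the insulator, side cutter or screwdriver. I did not measure their positions again at the end.

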